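# Pop the fuse cover of a leather-tool power unit with a pry blade

### The arm

A 6-joint arm with a two-finger parallel gripper is mounted at the origin on the work surface. World frame = base frame: x ahead of the robot, y to its left, z up, the work surface at z = 0. Lengths are in m, angles in rad, forces in N, time in s.
With the tool pointing down it reaches from about 0.275 to 0.725 m from the base axis. Payload 15.9 kg.
Tool frame: the origin (TCP) lies between the finger pads; the fingertips stand 17 mm ahead of it and the grasp point (between the pads) lies 2 mm behind it (tips_ahead is the distance from the TCP to the fingertips, in m); x points along the fingers, y is the direction in which the jaws open and shut, and the axes are right-handed (so a half turn about x gives the same grasp; the last joint's range is limited). The gripper opens to 85 mm and grips with 20 to 120 N. Pads are 22 mm wide; open, the fingers measure 114 mm over their backs; the gripper's body (76 mm by 85 mm) begins 54 mm behind the grasp point. The pads swing forward as they close: fully open they stand 13 mm farther back than shut.
Start: joints at [1.186, 0.213, -0.034, 1.323, 0, 1.571], TCP at [0.188, 0.463, 0.248] pointing down, gripper open.
Joint ranges: [-2.98, 2.98], [-0.74, 1.72], [-1.14, 1.35], [-2.1, 2.04], [-1.57, 1.44], [-3.14, 3.14]. Speed limits (rad/s): [1.89, 1.89, 2.39, 2.57, 3.14, 3.14].

### API

Orientations are given as a unit quaternion [x, y, z, w].
In Python, from bench import * gives the robot as it stands.
- The arm moves only by the shell command python3 -m inch 'ROWS'. ROWS is a JSON object of lists of equal length, an entry for each row: "gripper": the finger opening in m, from 0 to 0.0854; "xyz": the shift along the world's x, y, z in m, a list of three; "rot": the turn, a rotation vector about the world's x, y, z in rad, a list of three. In form: {"gripper": [gripper, ...], "xyz": [[tx, ty, tz], ...], "rot": [[ax, ay, az], ...]}. A call has exactly 5 rows; each row shifts and turns the commanded pose from where the row before left it; what a row does not reach is not made up. A row lasts 1/10 s, in which the tool goes at most 50 mm and 8.59 degrees, less where a joint would pass 70% of its speed; a pose out of reach is approached as far as the arm can. A call is refused whole if a number of a shift passes 0.05 or a number of a turn 0.15, either way. A call with a gripper value outside its range is refused whole. The fingers move at their own pace and stop on an object; the grip force is fixed at half the most. Time passes only in rows, so rows that do not move let the fingers close, or fill a call up. It gives the time, the measured TCP pose, the force and the opening at its end, in the units of the state.
- observe(): the state, without advancing time (a new reading comes with each control period).
- capture(name): name is "scene" or "top" or "wrist"; returns a dict with "frame" (384x512x3 uint8, red, green, blue), "fx", "fy", "cx", "cy" (pixels), "rvec" (rotation vector, rad) and "tvec" (3), from world to camera coordinates, as OpenCV has them; the wrist camera has in their place "hand_eye" (4x4, takes a point from camera to tool coordinates, whose origin is the TCP and whose axes are the tool frame's). Camera axes: x right, y down, z forward; pixel columns grow to the right and rows downward; lengths in m; the calibration is good to about 2 mm. A picture is of the moment at which its call begins: read the wrist's pose just before it. There is no depth.
- sign_off(): hands the job in, once; it reports no verdict.
The state is a dict: "clock": time; "joint_positions": joint angles; "qd": joint speeds; "tau": joint torques, N m; "tool_pos": TCP position; "tcp_rot": TCP orientation; "wrist_force": force on the tool from outside, world axes, zero at the start; "moment": the same for the moment, N m; "gripper_width": finger opening in m.
Only numpy, scipy, OpenCV 4.12 (cv2) and the standard library are available. Lean on these libraries where they do the work, as an engineer would, in place of code of your own. Each camera call takes 0.05 s, during which the arm holds its last target.

### The job

The power unit with the teal cover needs a new fuse: slip the blade of the green-handled pry tool under the cover at the notch in the unit's front and pry it up until it snaps free of its two clips, never pulling at it with the fingers. Leave the cover lying loose on the unit with its notch edge sprung up above the clips, and leave the yellow cover shut. Set the tool back down on the bench on the underside of its handle, without dropping it.

Things in the scene. Friction and masses are not known exactly. Their poses are not given: they have to be found in the camera images.
- pry_tool: Loose flat pry tool, 60 g. Dark green handle 80 (x) x 20 (y) x 26 mm (z); from its +x end a steel blade runs on 45 mm, 16 wide, 2.5 thick. Origin: centre of the handle's underside; +x to the blade, +z up. Blade tip at x = 85, z = 8 mm (mid-thickness); balance point about x = 15. Grip it firmly (50 N) across the 20 mm width near x = 20.
- unit: Fixed wooden power unit, 150 (x) x 110 mm (y). Origin: centre of underside, on the bench; front faces -x. Case 46 mm high under the teal cover; console (x over 17) 68 high, its knob 84. Notch in the front face (x = -75), centred on y = 0: open recess 38 wide, 20 deep, from z = 30 up to the cover's underside at z = 46. Sprung clips either side of the cover at x = -50, to z = 68.
- cover: Loose teal snap-fit cover 90 (x) x 60 x 6 mm, 35 g. Origin: middle of the notch edge, on the underside; the cover extends to its +x. Shut: level, origin at x = -75, y = 0, z = 46 mm of the unit. Lifting the notch edge takes about 3 to 4 N; once it is some 18 mm up the clips spring in beneath and hold it about 22 mm up, the far edge staying on the case. Prying it 27 mm up is enough.
- other_cover: Bystander: the same cover in yellow, snapped on the other, equal power unit. Origin and axes as for the teal cover.
Not all that is in view belongs to the job. Of the things that look like the cover, the middle-sized one is meant.

How it is judged:
On the way:
1. the blade tool lifts the teal cover's notch edge off its seat (contact force between pry_tool and cover above 0.2 N and z of cover in the frame of unit above 0.05 m), for 0.05 s.
At the end, for the whole second after the job is handed in: The teal cover rests on its unit, its notch edge 14 to 44 mm above its seat, within 25 mm of its shut place lengthways and 20 mm sideways; the pry tool stands at rest on its handle's underside on the bench (within 11 degrees, under 10 mm up) (z of cover in the frame of unit between 0.06 and 0.09 m and x of cover in the frame of unit between -0.1 and -0.05 m and y of cover in the frame of unit between -0.02 and 0.02 m and linear speed of cover below 0.05 m/s and height (world z) of pry_tool below 0.01 m and angle between pry_tool's own z axis and vertical below 0.2 rad and linear speed of pry_tool below 0.03 m/s); the robot touches nothing.
It fails at once if the fingers pull or push at the teal cover (more than 2 N) (contact force between the fingers and cover above 2 N).
It fails at once if the yellow cover is moved by more than 5 mm (distance of other_cover from where it was at the start of the episode above 0.005 m).
It fails at once if the pry tool is dropped (falls free faster than 0.7 m/s, from more than about 25 mm) (contact force between the fingers and pry_tool below 0.05 N and linear speed of pry_tool above 0.7 m/s).
It also fails if it takes over 58 s, if anything falls off the work surface, if the arm or the gripper's body presses on something with over 40 N, if the wrist force passes 120 N, or if a joint passes its speed limit or range.

## Working session

There is one attempt and no reset: what is moved stays moved. The work goes in short steps, Python scripts to look and compute and a shell command to move; the robot and the scene stay as the last step left them, time stands still between calls to the robot, and variables do not carry over. Pictures are saved under pics/ and viewed, and the job is handed in when it is done.

```bash
ls; mkdir -p pics; python3 - <<'E'
from bench import *
import cv2, pickle
s=observe(); print(s)
d={}
for n in ("scene","top","wrist"):
    c=capture(n); d[n]=c
    cv2.imwrite(f"pics/{n}0.png",c["frame"][:,:,::-1])
    print(n,{k:v for k,v in c.items() if k!="frame"})
d["state"]=s
pickle.dump(d,open("cap0.pkl","wb"))
E
```

```text
pics
{'clock': 0.0, 'joint_positions': array([ 1.18603188e+00,  2.13356210e-01, -3.50695262e-02,  1.32349864e+00,
       -1.67438508e-05,  1.57080207e+00]), 'qd': array([-0.00094535, -0.00065447,  0.00064626,  0.00056822, -0.00093696,
        0.00015747]), 'tau': array([-3.91591559e-03, -6.86162996e+01,  4.87113798e+01,  1.74325914e-02,
       -4.87420186e-05, -6.46399712e-05]), 'tool_pos': array([0.18755237, 0.46313863, 0.24781199]), 'tcp_rot': array([ 0.13480656,  0.6941317 , -0.13559177,  0.69399081]), 'wrist_force': array([-0.15236976,  0.35623808, -0.3583078 ]), 'moment': array([-0.02386618,  0.02198251,  0.09287588]), 'gripper_width': 0.08530262525573455}
scene {'fx': 404.7349537286559, 'fy': 404.7349537286559, 'cx': 257.83026240100276, 'cy': 192.45612013495952, 'rvec': array([ 1.93724216,  1.73116949, -0.56064676]), 'tvec': array([ 0.00221642, -0.32556972,  1.32109074])}
top {'fx': 427.9561939589797, 'fy': 427.9561939589797, 'cx': 259.6801003820245, 'cy': 183.90239430855394, 'rvec': array([ 2.12233807, -2.14072886,  0.15031211]), 'tvec': array([-0.01965212,  0.46634292,  1.1738643 ])}
wrist {'fx': 273.42344092847145, 'fy': 273.42344092847145, 'cx': 249.75935398643804, 'cy': 189.57532965342037, 'hand_eye': array([[ 8.34336722e-04, -2.65685207e-01,  9.64059477e-01,
        -1.26173656e-01],
       [ 9.99999633e-01,  3.29556679e-05, -8.56358557e-04,
         1.42020753e-04],
       [ 1.95750576e-04,  9.64059837e-01,  2.65685137e-01,
        -6.68658295e-02],
       [ 0.00000000e+00,  0.00000000e+00,  0.00000000e+00,
         1.00000000e+00]])}
```

View pics/scene0.png

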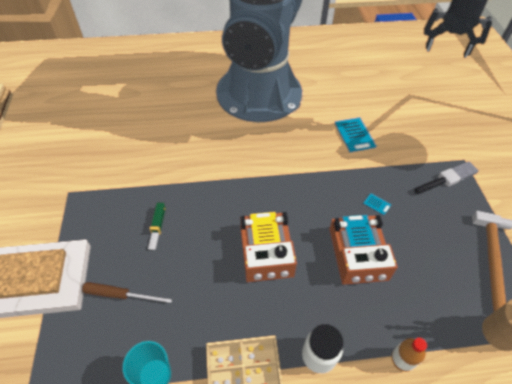

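View pics/top0.png

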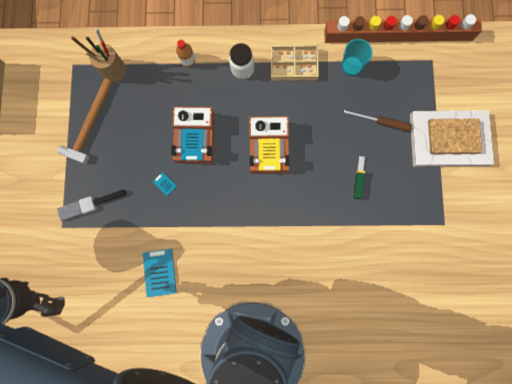

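View pics/wrist0.png

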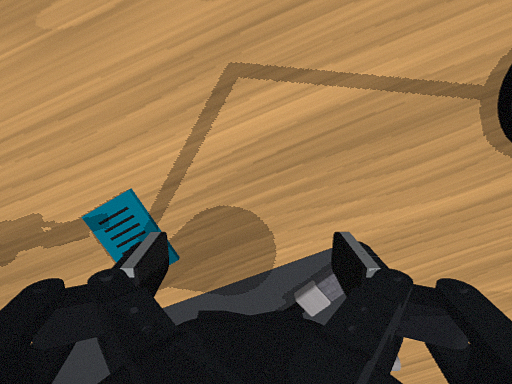

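The top view shows the robot at bottom centre. The teal-covered unit is at about (192,135), and the large (160,272) and small (165,183) decoys are off any unit. The yellow unit is at (269,145). The green tool is at (360,178), its blade pointing away from the robot. Next I'll measure these.

```bash
cat > h.py <<'E'
import numpy as np, cv2, pickle
from scipy.spatial.transform import Rotation as R
def ray(c,px,st=None):
    d=np.array([(px[0]-c["cx"])/c["fx"],(px[1]-c["cy"])/c["fy"],1.])
    if "rvec" in c:
        Rm=R.from_rotvec(c["rvec"]).as_matrix(); return -Rm.T@c["tvec"],Rm.T@d
    T=c["hand_eye"]; Rt=R.from_quat(st["tcp_rot"]).as_matrix()
    return np.array(st["tool_pos"])+Rt@T[:3,3], Rt@T[:3,:3]@d
def onz(c,px,z,st=None):
    o,d=ray(c,px,st); return o+d*(z-o[2])/d[2]
def proj(c,p,st=None):
    if "rvec" in c: q=R.from_rotvec(c["rvec"]).as_matrix()@np.asarray(p)+c["tvec"]
    else:
        T=c["hand_eye"]; Rt=R.from_quat(st["tcp_rot"]).as_matrix()
        q=(Rt@T[:3,:3]).T@(np.asarray(p)-np.array(st["tool_pos"])-Rt@T[:3,3])
    return np.array([q[0]/q[2]*c["fx"]+c["cx"],q[1]/q[2]*c["fy"]+c["cy"]])
def blobs(c,lo,hi,minA=40):
    hsv=cv2.cvtColor(c["frame"],cv2.COLOR_RGB2HSV)
    m=cv2.inRange(hsv,np.array(lo),np.array(hi)); m=cv2.morphologyEx(m,cv2.MORPH_CLOSE,np.ones((5,5)))
    cs,_=cv2.findContours(m,cv2.RETR_EXTERNAL,cv2.CHAIN_APPROX_NONE)
    return [k for k in cs if cv2.contourArea(k)>=minA]
E
python3 - <<'E'
from h import *
d=pickle.load(open("cap0.pkl","rb"))
for name,lo,hi,z in (("teal",(90,120,60),(105,255,255),.052),("yellow",(24,150,120),(34,255,255),.052),("green",(55,100,30),(85,255,255),.026)):
  for cam in ("top","scene"):
    c=d[cam]
    for k in blobs(c,lo,hi):
        r=cv2.minAreaRect(k)
        P=np.array([onz(c,p,z) for p in cv2.boxPoints(r)]); 
        print(name,cam,np.round(r[0]),cv2.contourArea(k),"ctr",np.round(onz(c,r[0],z),4)[:2]); print(np.round(P[:,:2],4).tolist(), np.round(np.linalg.norm(P[1]-P[0]),4),np.round(np.linalg.norm(P[2]-P[1]),4))
t=d["top"]["frame"]
cv2.imwrite("pics/z1.png",cv2.resize(t[85:185,150:310,::-1],None,fx=5,fy=5,interpolation=cv2.INTER_CUBIC))
cv2.imwrite("pics/z2.png",cv2.resize(t[145:210,330:390,::-1],None,fx=9,fy=9,interpolation=cv2.INTER_CUBIC))
E
```

```text
teal top [159. 273.] 1111.5 ctr [0.2229 0.2513]
[[0.2779, 0.2998], [0.2861, 0.2198], [0.1688, 0.2036], [0.1608, 0.2823]] 0.0804 0.1184
teal top [165. 184.] 251.0 ctr [0.4675 0.243 ]
[[0.4736, 0.2769], [0.5018, 0.2496], [0.4615, 0.2091], [0.4335, 0.2364]] 0.0394 0.0571
teal top [192. 144.] 545.0 ctr [0.5805 0.1691]
[[0.625, 0.2], [0.6242, 0.1398], [0.5366, 0.1385], [0.5372, 0.1981]] 0.0602 0.0876
teal top [356.  57.] 758.0 ctr [ 0.8349 -0.3089]
[[0.7935, -0.2538], [0.904, -0.2927], [0.8767, -0.3644], [0.767, -0.3247]] 0.1171 0.0767
teal scene [146. 362.] 1677.5 ctr [ 0.8184 -0.3128]
[[0.8507, -0.3549], [0.7736, -0.3611], [0.7841, -0.2681], [0.8607, -0.2671]] 0.0773 0.0937
teal scene [359. 230.] 621.0 ctr [0.5765 0.1687]
[[0.5348, 0.1392], [0.5237, 0.2035], [0.6163, 0.1969], [0.6257, 0.1363]] 0.0653 0.0928
teal scene [376. 203.] 275.5 ctr [0.5064 0.2323]
[[0.5018, 0.1975], [0.4685, 0.2235], [0.5111, 0.2671], [0.5427, 0.2408]] 0.0422 0.0609
teal scene [355. 134.] 681.5 ctr [0.2672 0.2408]
[[0.2165, 0.1943], [0.1739, 0.2698], [0.3157, 0.2851], [0.3519, 0.2144]] 0.0866 0.1426
yellow top [269. 154.] 538.5 ctr [ 0.5489 -0.0509]
[[0.5928, -0.0229], [0.5922, -0.0797], [0.5055, -0.0784], [0.5061, -0.0223]] 0.0568 0.0867
yellow top [374.  23.] 104.0 ctr [ 0.9433 -0.3653]
[[0.93, -0.3429], [0.9705, -0.3637], [0.9566, -0.3878], [0.9163, -0.3669]] 0.0455 0.0278
yellow top [437.  21.] 106.5 ctr [ 0.9437 -0.5495]
[[0.9349, -0.5244], [0.9716, -0.5545], [0.9526, -0.5746], [0.916, -0.5445]] 0.0475 0.0277
yellow scene [265. 228.] 621.0 ctr [ 0.5458 -0.05  ]
[[0.5042, -0.0795], [0.5035, -0.0168], [0.5855, -0.0218], [0.5857, -0.0813]] 0.0627 0.0821
green top [359. 185.] 164.0 ctr [ 0.4606 -0.3044]
[[0.4265, -0.2878], [0.4979, -0.2996], [0.4949, -0.3211], [0.4236, -0.3092]] 0.0724 0.0218
green scene [158. 214.] 177.5 ctr [ 0.462  -0.3048]
[[0.4899, -0.3213], [0.4239, -0.3115], [0.433, -0.2877], [0.4984, -0.2984]] 0.0667 0.0254
```

View pics/z1.png

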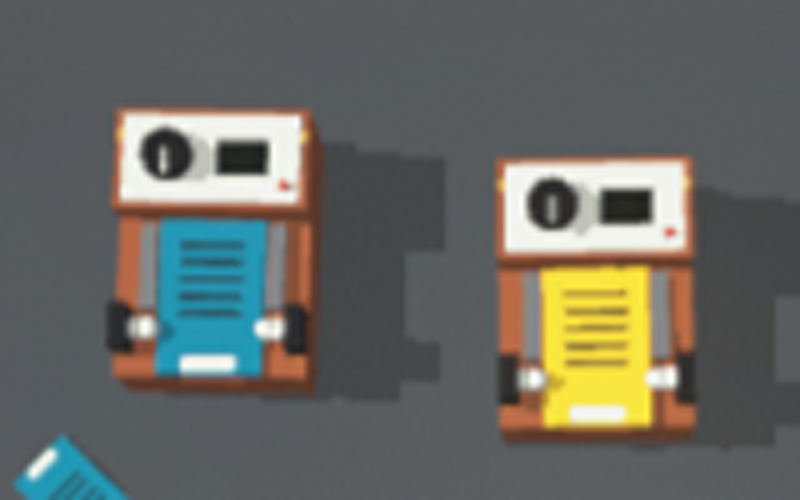

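View pics/z2.png

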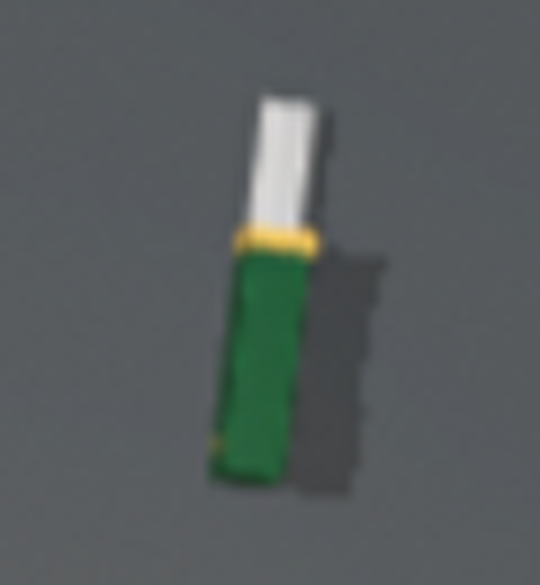

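```bash
python3 - <<'E'
from h import *
d=pickle.load(open("cap0.pkl","rb"));c=d["top"];s=d["scene"]
print("camtop",ray(c,(0,0))[0],"R\n",np.round(R.from_quat(d["state"]["tcp_rot"]).as_matrix(),3))
# tool: zoom2 px -> full
f=lambda u,v:(330+(u+.5)/9-.5,145+(v+.5)/9-.5)
for n,p,z in (("tip",(288,98),.009),("bladebase",(275,228),.009),("collar",(276,243),.026),("greenfar",(276,254),.026),("rear",(250,465),.026)):
    print(n,np.round(onz(c,f(*p),z),4))
g=lambda u,v:(150+(u+.5)/5-.5,85+(v+.5)/5-.5)
for n,p,z in (("cov nearL",(156,376),.052),("nearR",(262,378),.052),("farL",(162,218),.052),("farR",(265,218),.052),("conFarL",(117,108),.068),("conFarR",(310,108),.068),("conNearL",(115,205),.068),("conNearR",(308,210),.068),("frontL",(112,380),.046),("frontR",(312,388),.046),
 ("y nearL",(542,427),.052),("y nearR",(652,427),.052),("yconFarL",(497,158),.068),("yconFarR",(690,158),.068)):
    print(n,np.round(onz(c,g(*p),z),4))
E
```

```text
camtop [ 0.27603663 -0.04323429  1.23197155] R
 [[-0.     0.375  0.927]
 [-0.001  0.927 -0.375]
 [-1.    -0.001  0.   ]]
tip [ 0.5515 -0.3206  0.009 ]
bladebase [ 0.5087 -0.3145  0.009 ]
collar [ 0.5007 -0.3108  0.026 ]
greenfar [ 0.4971 -0.3107  0.026 ]
rear [ 0.4298 -0.2996  0.026 ]
cov nearL [0.5349 0.1986 0.052 ]
nearR [0.5331 0.1385 0.052 ]
farL [0.6273 0.1971 0.052 ]
farR [0.6265 0.1381 0.052 ]
conFarL [0.6876 0.221  0.068 ]
conFarR [0.6861 0.1109 0.068 ]
conNearL [0.6304 0.2207 0.068 ]
conNearR [0.6262 0.1114 0.068 ]
frontL [0.5342 0.2248 0.046 ]
frontR [0.5283 0.1109 0.046 ]
y nearL [ 0.5033 -0.0195  0.052 ]
y nearR [ 0.5026 -0.0812  0.052 ]
yconFarL [0.6552 0.0046 0.068 ]
yconFarR [ 0.6538 -0.1044  0.068 ]
```

```bash
python3 -m inch '{"gripper":[0.085,0.085,0.085,0.085,0.085],"xyz":[[0.02,-0.035,0],[0.02,-0.035,0],[0.02,-0.035,0],[0.02,-0.035,0],[0.02,-0.035,0]],"rot":[[0,0,0.02],[0,0,0.02],[0,0,0.02],[0,0,0.02],[0,0,0.02]]}'; python3 -c "
from bench import *
print(observe()['joint_positions'])"
```

```text
clock: 0.65
tool_pos: [0.288, 0.2869, 0.2482]
tcp_rot: [0.1, 0.7, -0.1, 0.7]
wrist_force: [1.3, 0.3, -0.2]
gripper_width: 0.0852
[ 7.83520955e-01  2.12274130e-02 -2.53676410e-01  1.29590660e+00
 -2.27000043e-05  1.06708603e+00]
```

```bash
for i in 1; do python3 -m inch '{"gripper":[0.085,0.085,0.085,0.085,0.085],"xyz":[[0.014,-0.04,0],[0.014,-0.04,0],[0.014,-0.04,0],[0.014,-0.04,0],[0.014,-0.04,0]],"rot":[[0,0,0.008],[0,0,0.008],[0,0,0.008],[0,0,0.008],[0,0,0.008]]}'; done
python3 -m inch '{"gripper":[0.085,0.085,0.085,0.085,0.085],"xyz":[[0.014,-0.04,0],[0.014,-0.04,0],[0.014,-0.04,0],[0.014,-0.04,0],[0.014,-0.04,0]],"rot":[[0,0,0.008],[0,0,0.008],[0,0,0.008],[0,0,0.008],[0,0,0.008]]}'
python3 -m inch '{"gripper":[0.085,0.085,0.085,0.085,0.085],"xyz":[[0.01,-0.04,-0.01],[0.01,-0.04,-0.02],[0.01,-0.04,-0.02],[0.01,-0.04,-0.02],[0.01,-0.04,-0.02]],"rot":[[0,0,0.008],[0,0,0.008],[0,0,0.008],[0,0,0.008],[0,0,0.008]]}'
python3 - <<'E'
from bench import *
from h import *
s=observe(); c=capture("wrist"); cv2.imwrite("pics/w1.png",c["frame"][:,:,::-1]); print(s["tool_pos"],s["joint_positions"]); print(np.round(R.from_quat(s["tcp_rot"]).as_matrix(),3))
c["st"]=s; pickle.dump(c,open("w1.pkl","wb"))
for k in blobs(c,(55,100,20),(85,255,255)):
    r=cv2.minAreaRect(k); P=np.array([onz(c,p,.026,s) for p in cv2.boxPoints(r)]); print(np.round(r[0]),np.round(P[:,:2],4).tolist())
E
```

```text
clock: 1.15
tool_pos: [0.3578, 0.0867, 0.2484]
tcp_rot: [0.086, 0.702, -0.086, 0.702]
wrist_force: [0.9, 0.7, -0.4]
gripper_width: 0.0848
clock: 1.65
tool_pos: [0.4278, -0.1135, 0.2483]
tcp_rot: [0.072, 0.703, -0.072, 0.703]
wrist_force: [1.3, 0.1, 1.0]
gripper_width: 0.085
clock: 2.15
tool_pos: [0.4776, -0.3133, 0.1572]
tcp_rot: [0.058, 0.705, -0.058, 0.705]
wrist_force: [0.2, -0.1, 1.0]
gripper_width: 0.0847
[ 0.47764235 -0.31332227  0.15722726] [-5.80576023e-01  3.90164216e-01 -2.39515517e-02  1.15692226e+00
  2.04677469e-05 -4.15884683e-01]
[[-0.     0.164  0.986]
 [ 0.     0.986 -0.164]
 [-1.     0.    -0.   ]]
[252. 169.] [[0.498, -0.3247], [0.4251, -0.312], [0.4282, -0.2938], [0.5013, -0.3051]]
```

View pics/w1.png

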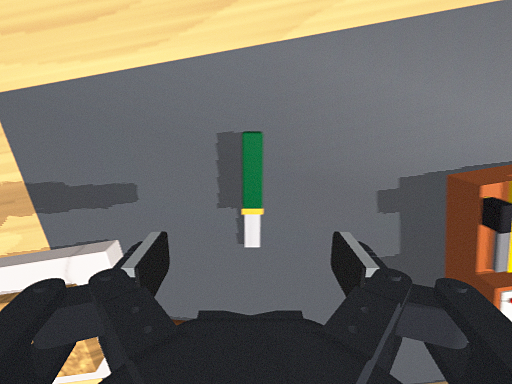

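```bash
python3 -m inch '{"gripper":[0.06,0.06,0.06,0.06,0.06],"xyz":[[0.004,0.001,-0.03],[0.004,0,-0.03],[0,0,-0.03],[0,0,-0.027],[0,0,-0.0]],"rot":[[0,0,0],[0,0,0],[0,0,0],[0,0,0],[0,0,0]]}'
python3 - <<'E'
from bench import *
from h import *
s=observe(); c=capture("wrist"); cv2.imwrite("pics/w2.png",c["frame"][:,:,::-1]); print(s["tool_pos"])
E
```

```text
clock: 2.7
tool_pos: [0.4835, -0.3091, 0.038]
tcp_rot: [0.059, 0.707, -0.057, 0.703]
wrist_force: [-1.0, 0.1, -0.2]
gripper_width: 0.0602
[ 0.48352514 -0.30914606  0.03795396]
```

View pics/w2.png

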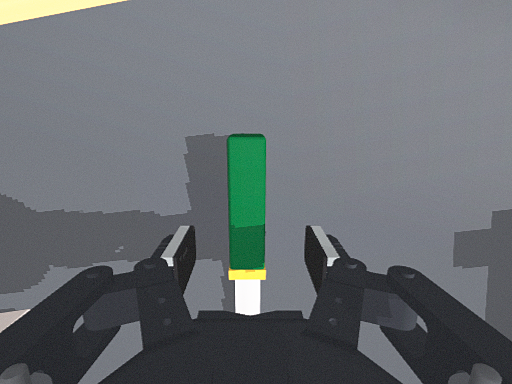

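```bash
python3 -m inch '{"gripper":[0.06,0.06,0.02,0.01,0.01],"xyz":[[0.001,-0.001,-0.01],[0,0,-0.008],[0,0,0],[0,0,0],[0,0,0]],"rot":[[0,0,0],[0,0,0],[0,0,0],[0,0,0],[0,0,0]]}'
python3 -m inch '{"gripper":[0.01,0.01,0.01,0.01,0.01],"xyz":[[0,0,0],[0,0,0],[0,0,0],[0,0,0],[0,0,0]],"rot":[[0,0,0],[0,0,0],[0,0,0],[0,0,0],[0,0,0]]}'
python3 - <<'E'
from bench import *
from h import *
s=observe(); c=capture("wrist"); cv2.imwrite("pics/w3.png",c["frame"][:,:,::-1]); print(s)
E
```

```text
clock: 3.25
tool_pos: [0.487, -0.3118, 0.024]
tcp_rot: [0.058, 0.704, -0.058, 0.705]
wrist_force: [-2.3, 0.3, 4.0]
gripper_width: 0.0189
clock: 3.75
tool_pos: [0.487, -0.3118, 0.024]
tcp_rot: [0.058, 0.704, -0.058, 0.705]
wrist_force: [-0.6, 0.5, 6.3]
gripper_width: 0.0188
{'clock': 3.75, 'joint_positions': array([-5.69501373e-01,  5.08073979e-01, -2.01572885e-01,  8.60004720e-01,
       -2.41938119e-05, -4.04650203e-01]), 'qd': array([-0.00114116, -0.00111583, -0.00217166,  0.0001946 ,  0.00052202,
       -0.00038991]), 'tau': array([ 8.63750093e-02, -8.41886616e+01,  4.03909922e+01, -4.85601649e-01,
        3.32173076e-02, -1.01907550e-03]), 'tool_pos': array([ 0.48704763, -0.31184827,  0.02401539]), 'tcp_rot': array([ 0.05802072,  0.70435233, -0.0584147 ,  0.70505965]), 'wrist_force': array([-0.64848725,  0.52186323,  6.27479428]), 'moment': array([0.10033719, 0.14798984, 0.01583543]), 'gripper_width': 0.018773579789531834}
```

View pics/w3.png

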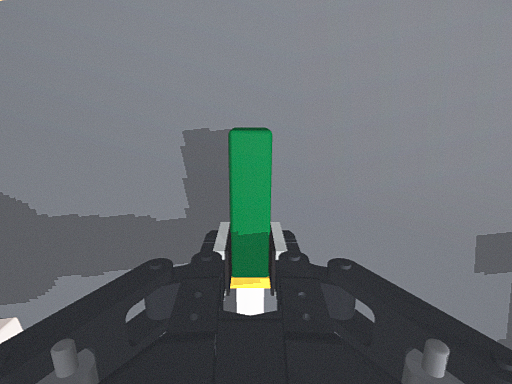

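```bash
python3 -m inch '{"gripper":[0.01,0.01,0.01,0.01,0.01],"xyz":[[0,0,0.01],[0,0,0.02],[-0.01,0.005,0.025],[-0.02,0.01,0.025],[-0.03,0.02,0.02]],"rot":[[0,0,0],[0,0,0],[0,0,0.02],[0,0,0.02],[0,0,0.02]]}'
python3 -m inch '{"gripper":[0.01,0.01,0.01,0.01,0.01],"xyz":[[-0.02,0.03,0],[-0.01,0.035,0],[-0.005,0.035,0],[0,0.035,0],[0,0.035,0]],"rot":[[0,0,0.02],[0,0,0.02],[0,0,0.02],[0,0,0.02],[0,0,0.025]]}'
python3 -m inch '{"gripper":[0.01,0.01,0.01,0.01,0.01],"xyz":[[0,0.035,0],[0,0.035,0],[0,0.035,0],[0,0.035,0],[0,0.035,0]],"rot":[[0,0,0],[0,0,0],[0,0,0],[0,0,0],[0,0,0]]}'
python3 -m inch '{"gripper":[0.01,0.01,0.01,0.01,0.01],"xyz":[[0,0.025,0],[0,0.025,0],[0,0.025,0],[0,0.02,0],[0,0,0]],"rot":[[0,0,0],[0,0,0],[0,0,0],[0,0,0],[0,0,0]]}'
python3 - <<'E'
from bench import *
from h import *
s=observe(); print(s["tool_pos"],s["joint_positions"]); print(np.round(R.from_quat(s["tcp_rot"]).as_matrix(),3))
c={n:capture(n) for n in ("scene","top","wrist")}; c["st"]=s
for n in ("scene","top","wrist"): cv2.imwrite(f"pics/{n}4.png",c[n]["frame"][:,:,::-1])
pickle.dump(c,open("c4.pkl","wb"))
E
```

```text
clock: 4.3
tool_pos: [0.4271, -0.2771, 0.1252]
tcp_rot: [0.036, 0.705, -0.037, 0.707]
wrist_force: [0.8, -0.2, -0.9]
gripper_width: 0.0185
clock: 4.8
tool_pos: [0.3914, -0.1054, 0.1242]
tcp_rot: [-0.0, 0.707, 0.0, 0.707]
wrist_force: [0.7, 0.5, 0.8]
gripper_width: 0.0186
clock: 5.3
tool_pos: [0.3916, 0.0699, 0.1241]
tcp_rot: [-0.0, 0.707, 0.0, 0.707]
wrist_force: [0.7, -0.5, -0.2]
gripper_width: 0.0185
clock: 5.8
tool_pos: [0.3918, 0.1653, 0.124]
tcp_rot: [-0.001, 0.707, 0.001, 0.707]
wrist_force: [-0.3, 0.4, -0.5]
gripper_width: 0.019
[0.39178774 0.16530934 0.12399832] [ 3.98984541e-01  1.26238281e-01 -4.63099285e-01  9.80464839e-01
  4.10120667e-04  3.96502284e-01]
[[ 0.001 -0.002  1.   ]
 [ 0.001  1.     0.002]
 [-1.     0.001  0.001]]
```

View pics/wrist4.png

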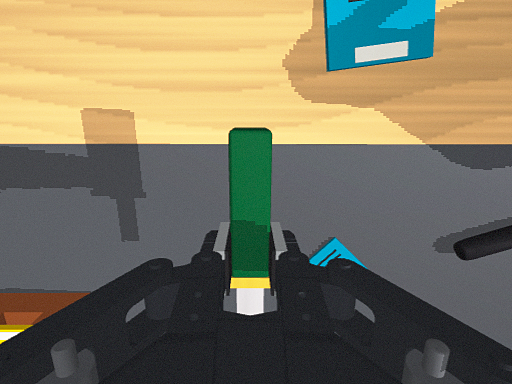

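View pics/top4.png

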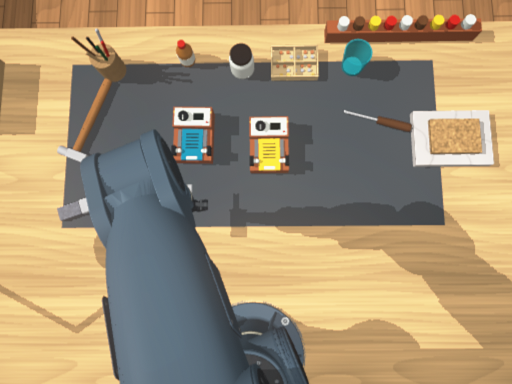

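View pics/scene4.png

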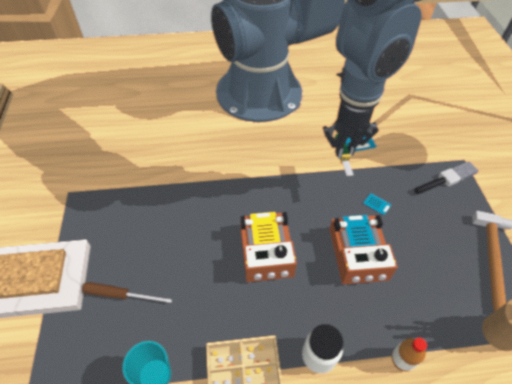

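```bash
python3 -m inch '{"gripper":[0.01,0.01,0.01,0.01,0.01],"xyz":[[0.02,0.003,-0.02],[0.02,0,-0.02],[0.008,0,-0.02],[0,0,-0.01],[0,0,0]],"rot":[[0,0,0],[0,0,0],[0,0,0],[0,0,0],[0,0,0]]}'
python3 - <<'E'
from bench import *
from h import *
s=observe(); print(s["tool_pos"]); 
c={n:capture(n) for n in ("scene","top","wrist")}; c["st"]=s
f=c["scene"]["frame"][140:290,300:420,::-1]
im=cv2.resize(f,None,fx=4,fy=4,interpolation=cv2.INTER_CUBIC); cv2.imwrite("pics/s5.png",im)
tp=s["tool_pos"]; tip=tp+[.065,0,-.016]
print("tip",tip,"pred scene px",proj(c["scene"],tip),"zoom",(proj(c["scene"],tip)-[300,140])*4, "top",proj(c["top"],tip))
cv2.imwrite("pics/t5.png",cv2.resize(c["top"]["frame"][100:220,130:260,::-1],None,fx=5,fy=5,interpolation=cv2.INTER_CUBIC))
E
```

```text
clock: 6.45
tool_pos: [0.4385, 0.1654, 0.0524]
tcp_rot: [-0.0, 0.708, -0.001, 0.706]
wrist_force: [-0.3, -0.5, 1.1]
gripper_width: 0.019
[0.43850453 0.16541105 0.05239414]
tip [0.50350453 0.16541105 0.03639414] pred scene px [348.50211759 208.4504647 ] zoom [194.00847036 273.80185881] top [193.25285939 171.63154682]
```

View pics/s5.png

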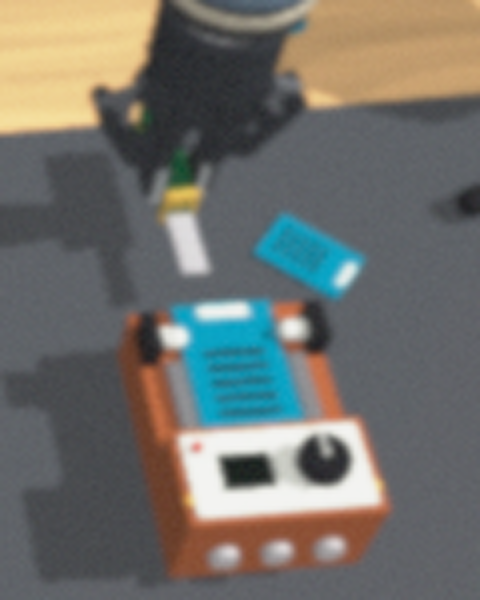

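View pics/t5.png

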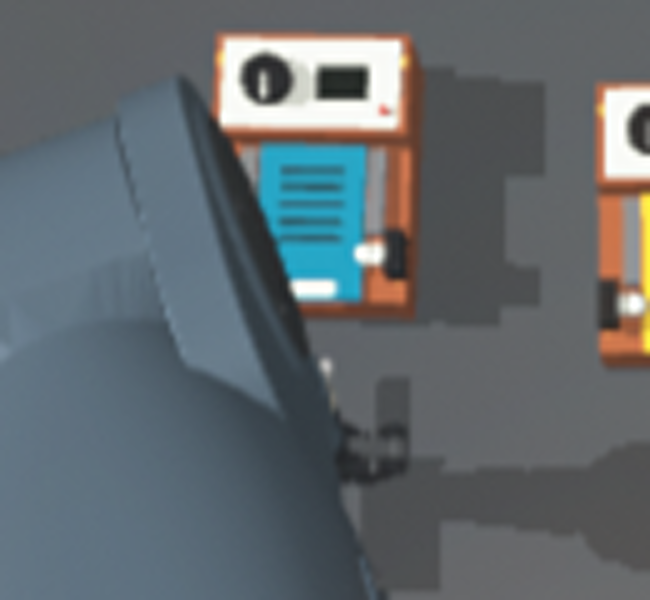

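```bash
python3 -m inch '{"gripper":[0.01,0.01,0.01,0.01,0.01],"xyz":[[0,0.004,0.002],[0.01,0,0],[0.01,0,0],[0.01,0,0],[0,0,0]],"rot":[[0,0,0],[0,0,0],[0,0,0],[0,0,0],[0,0,0]]}'
python3 - <<'E'
from bench import *
print(observe()["tool_pos"],observe()["wrist_force"])
E
```

```text
clock: 7.1
tool_pos: [0.4713, 0.1705, 0.0553]
tcp_rot: [0.0, 0.707, -0.0, 0.707]
wrist_force: [0.7, 0.1, -1.6]
gripper_width: 0.019
[0.47133101 0.17045063 0.05531328] [ 0.69674062  0.08453039 -1.64707726]
```

```bash
python3 -m inch '{"gripper":[0.01,0.01,0.01,0.01,0.01],"xyz":[[0.005,-0.001,-0.001],[0.005,0,0],[0.004,0,0],[0,0,0],[0,0,0]],"rot":[[0,0,0],[0,0,0],[0,0,0],[0,0,0],[0,0,0]]}'
python3 - <<'E'
from bench import *
from h import *
s=observe(); print(s["tool_pos"],s["wrist_force"],s["moment"]); 
c=capture("scene")
f=c["frame"][140:290,300:420,::-1]
cv2.imwrite("pics/s6.png",cv2.resize(f,None,fx=4,fy=4,interpolation=cv2.INTER_CUBIC))
E
```

```text
clock: 7.6
tool_pos: [0.4836, 0.1694, 0.0543]
tcp_rot: [-0.0, 0.707, 0.0, 0.707]
wrist_force: [-0.3, -0.0, 0.0]
gripper_width: 0.0183
[0.48361921 0.16938677 0.05427269] [-0.28966611 -0.01417983  0.03770972] [-0.01160168  0.02425349  0.03513547]
```

View pics/s6.png

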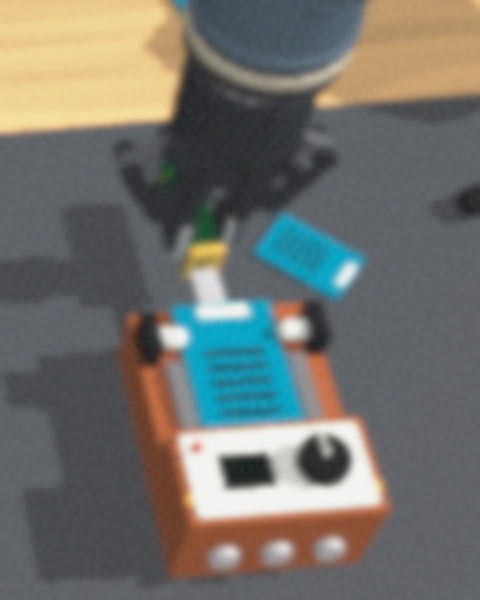

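```bash
python3 -m inch '{"gripper":[0.01,0.01,0.01,0.01,0.01],"xyz":[[0,0,0.004],[0,0,0.004],[0,0,0.004],[0,0,0.004],[0,0,0.004]],"rot":[[0,0,0],[0,0,0],[0,0,0],[0,0,0],[0,0,0]]}'
python3 - <<'E'
from bench import *
from h import *
s=observe(); print(s["tool_pos"],s["wrist_force"],s["moment"]); 
c=capture("scene")
f=c["frame"][140:290,300:420,::-1]
cv2.imwrite("pics/s7.png",cv2.resize(f,None,fx=4,fy=4,interpolation=cv2.INTER_CUBIC))
print([(proj(c,p)-[300,140])*4 for p in ([.535,.1685,.046],[.535,.1385,.046],[.535,.1985,.046],[.5486,.1694,.038],[.533,.1694,.038])])
E
```

```text
clock: 8.15
tool_pos: [0.4838, 0.1695, 0.0748]
tcp_rot: [-0.0, 0.707, 0.0, 0.707]
wrist_force: [0.0, 0.2, -1.8]
gripper_width: 0.0188
[0.48381605 0.16947809 0.07481713] [ 0.02313909  0.24868998 -1.78342002] [-0.05622944 -0.00675491 -0.07003905]
[array([214.9900619 , 307.02573374]), array([166.61971103, 311.50683045]), array([263.12429337, 302.56651145]), array([219.52958461, 332.88973895]), array([212.92464367, 311.37193341])]
```

View pics/s7.png

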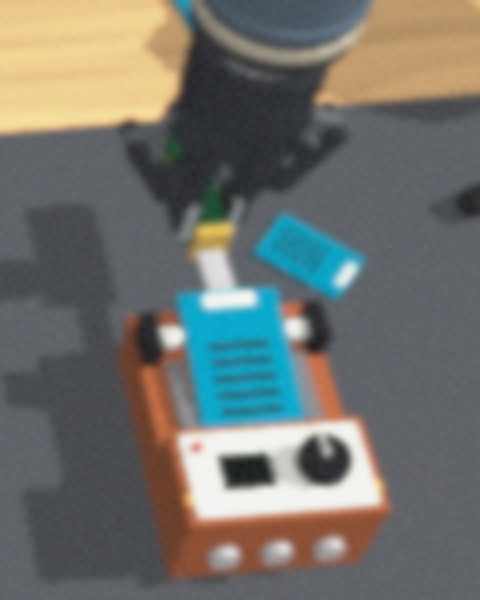

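```bash
python3 -m inch '{"gripper":[0.01,0.01,0.01,0.01,0.01],"xyz":[[0,0,0.003],[0,0,0.003],[0,0,0.003],[0,0,0.001],[0,0,0]],"rot":[[0,0,0],[0,0,0],[0,0,0],[0,0,0],[0,0,0]]}'
python3 - <<'E'
from bench import *
from h import *
s=observe(); print(s["tool_pos"],s["wrist_force"],s["moment"]); 
c=capture("scene")
f=c["frame"][140:290,300:420,::-1]
cv2.imwrite("pics/s8.png",cv2.resize(f,None,fx=4,fy=4,interpolation=cv2.INTER_CUBIC))
E
```

```text
clock: 8.7
tool_pos: [0.4838, 0.1695, 0.0844]
tcp_rot: [-0.0, 0.707, 0.0, 0.707]
wrist_force: [-0.4, -0.3, -0.2]
gripper_width: 0.0186
[0.4837591  0.16945677 0.08444077] [-0.35566563 -0.34077267 -0.21481056] [-0.02126562  0.0087261   0.00858484]
```

View pics/s8.png

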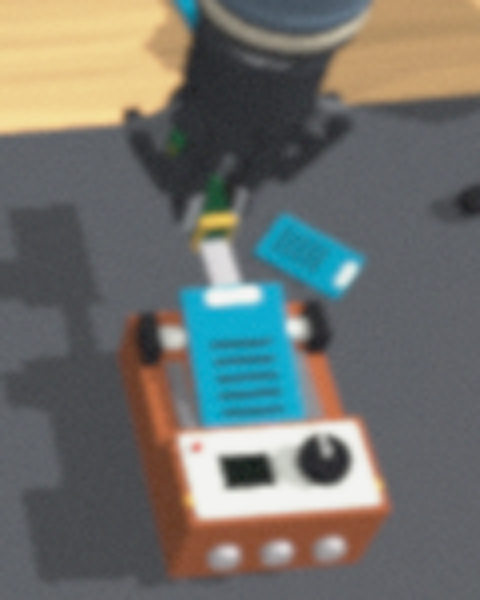

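```bash
python3 -m inch '{"gripper":[0.01,0.01,0.01,0.01,0.01],"xyz":[[0,0,0.003],[0,0,0],[0,0,0],[0,0,0],[0,0,0]],"rot":[[0,0,0],[0,0,0],[0,0,0],[0,0,0],[0,0,0]]}'
python3 -m inch '{"gripper":[0.01,0.01,0.01,0.01,0.01],"xyz":[[0,0,-0.004],[0,0,-0.004],[0,0,-0.004],[0,0,-0.004],[0,0,-0.002]],"rot":[[0,0,0],[0,0,0],[0,0,0],[0,0,0],[0,0,0]]}'
python3 - <<'E'
from bench import *
from h import *
s=observe(); print(s["tool_pos"],s["wrist_force"],s["moment"]); 
c=capture("scene")
f=c["frame"][140:290,300:420,::-1]
cv2.imwrite("pics/s9.png",cv2.resize(f,None,fx=4,fy=4,interpolation=cv2.INTER_CUBIC))
E
```

```text
clock: 9.25
tool_pos: [0.4836, 0.1694, 0.0872]
tcp_rot: [-0.0, 0.707, 0.0, 0.707]
wrist_force: [-0.4, 0.9, -1.0]
gripper_width: 0.0188
clock: 9.75
tool_pos: [0.4834, 0.1693, 0.0687]
tcp_rot: [-0.0, 0.707, -0.0, 0.707]
wrist_force: [-0.1, -0.1, -0.2]
gripper_width: 0.0188
[0.48344395 0.16931403 0.06872108] [-0.14754288 -0.107179   -0.16895258] [-0.00611641 -0.02156141 -0.00778601]
```

View pics/s9.png

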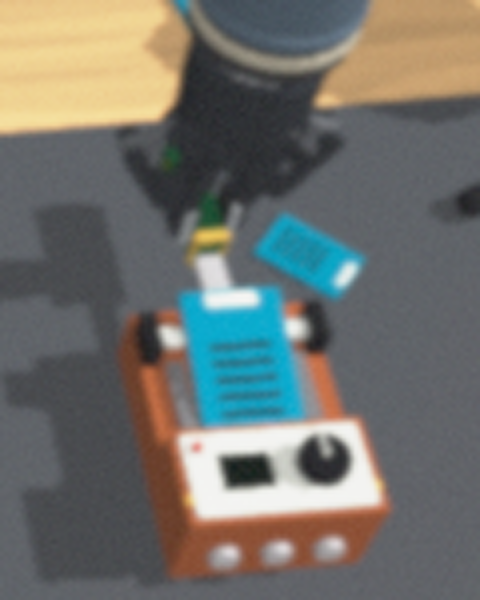

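```bash
python3 -m inch '{"gripper":[0.01,0.01,0.01,0.01,0.01],"xyz":[[-0.01,0,-0.001],[-0.02,0,0],[-0.02,0,0],[-0.025,0,0],[-0.015,0,0.02]],"rot":[[0,0,0],[0,0,0],[0,0,0],[0,0,0],[0,0,0]]}'
python3 -m inch '{"gripper":[0.01,0.01,0.01,0.01,0.01],"xyz":[[0,-0.02,0.02],[0,-0.035,0.01],[0,-0.035,0],[0,-0.035,0],[0,-0.035,0]],"rot":[[0,0,0],[0,0,0],[0,0,0],[0,0,0],[0,0,0]]}'
python3 -m inch '{"gripper":[0.01,0.01,0.01,0.01,0.01],"xyz":[[0,-0.035,0],[0,-0.035,0],[0,-0.035,0],[0,-0.035,0],[0,-0.035,0]],"rot":[[0,0,0],[0,0,0],[0,0,0],[0,0,0],[0,0,0]]}'
python3 -m inch '{"gripper":[0.01,0.01,0.01,0.01,0.01],"xyz":[[0.01,-0.035,0],[0.02,-0.035,0],[0.02,-0.03,-0.01],[0.02,-0.01,-0.02],[0,0,-0.02]],"rot":[[0,0,0],[0,0,0],[0,0,0],[0,0,0],[0,0,0]]}'
python3 - <<'E'
from bench import *
from h import *
s=observe(); print(s["tool_pos"],s["wrist_force"],s["moment"]); print(np.round(R.from_quat(s["tcp_rot"]).as_matrix(),3))
for n in ("scene","top","wrist"):
    c=capture(n); cv2.imwrite(f"pics/{n}10.png",c["frame"][:,:,::-1])
    if n=="top": cv2.imwrite("pics/tz10.png",cv2.resize(c["frame"][85:185,150:310,::-1],None,fx=5,fy=5,interpolation=cv2.INTER_CUBIC))
E
```

```text
clock: 10.3
tool_pos: [0.3901, 0.1686, 0.0868]
tcp_rot: [-0.001, 0.708, -0.0, 0.706]
wrist_force: [1.2, 0.4, 0.3]
gripper_width: 0.0186
clock: 10.8
tool_pos: [0.393, 0.0083, 0.1186]
tcp_rot: [-0.0, 0.707, 0.0, 0.707]
wrist_force: [1.4, 1.0, -0.2]
gripper_width: 0.0186
clock: 11.3
tool_pos: [0.393, -0.1667, 0.1185]
tcp_rot: [-0.0, 0.707, 0.0, 0.707]
wrist_force: [0.0, 0.1, -1.3]
gripper_width: 0.0187
clock: 11.8
tool_pos: [0.4654, -0.277, 0.0678]
tcp_rot: [-0.0, 0.706, -0.001, 0.708]
wrist_force: [0.9, 0.4, 0.4]
gripper_width: 0.0187
[ 0.46542468 -0.27699665  0.06775972] [0.91782256 0.35270689 0.37542914] [0.01583546 0.0085893  0.00558086]
[[ 0.002  0.001  1.   ]
 [-0.001  1.    -0.001]
 [-1.    -0.001  0.002]]
```

View pics/scene10.png

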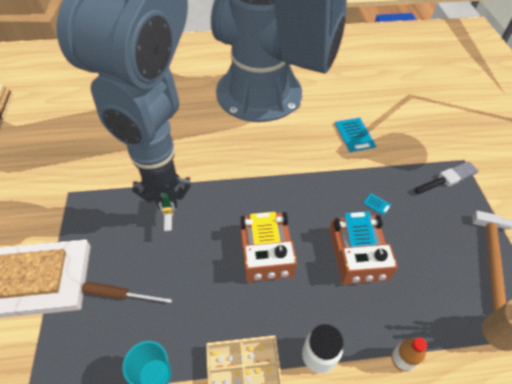

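View pics/wrist10.png

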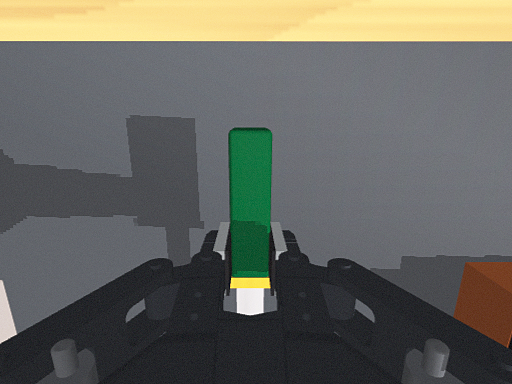

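View pics/tz10.png

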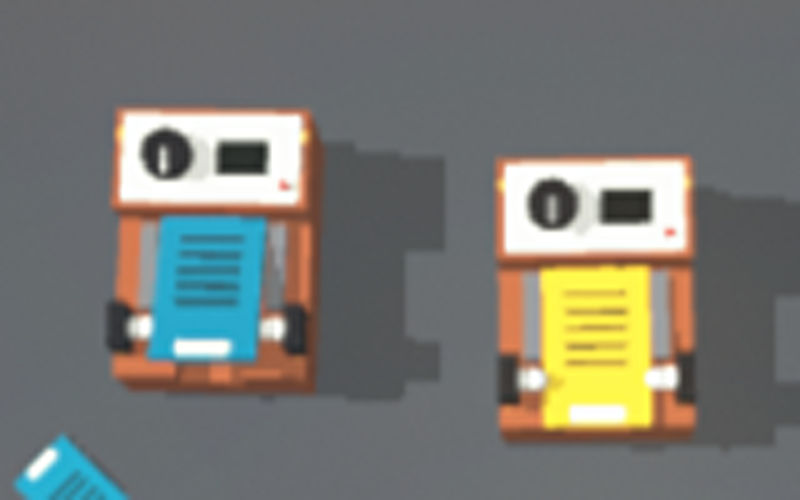

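The teal cover now stands sprung up, with the notch visible at about (205,372) in the zoomed view. The yellow cover hasn't moved. Next I'll set the tool down.

```bash
python3 -m inch '{"gripper":[0.01,0.01,0.01,0.01,0.01],"xyz":[[0,0,-0.02],[0,0,-0.015],[0,0,-0.004],[0,0,-0.001],[0,0,0]],"rot":[[0,0,0],[0,0,0],[0,0,0],[0,0,0],[0,0,0]]}'
python3 -m inch '{"gripper":[0.01,0.01,0.01,0.01,0.01],"xyz":[[0,0,-0.001],[0,0,-0.001],[0,0,0],[0,0,0],[0,0,0]],"rot":[[0,0,0],[0,0,0],[0,0,0],[0,0,0],[0,0,0]]}'
```

```text
clock: 12.45
tool_pos: [0.4641, -0.2757, 0.0295]
tcp_rot: [-0.0, 0.707, -0.0, 0.707]
wrist_force: [0.4, -0.3, 0.0]
gripper_width: 0.0186
clock: 12.95
tool_pos: [0.4637, -0.2756, 0.0264]
tcp_rot: [-0.0, 0.707, 0.0, 0.707]
wrist_force: [-0.4, -0.2, -0.2]
gripper_width: 0.0188
```

```bash
python3 -m inch '{"gripper":[0.01,0.01,0.01,0.01,0.01],"xyz":[[0,0,-0.001],[0,0,0],[0,0,-0.001],[0,0,0],[0,0,0]],"rot":[[0,0,0],[0,0,0],[0,0,0],[0,0,0],[0,0,0]]}'
python3 -c "
from bench import *
s=observe();print(s['tool_pos'],s['wrist_force'],s['moment'])"
```

```text
clock: 13.45
tool_pos: [0.4636, -0.2755, 0.0243]
tcp_rot: [-0.0, 0.707, 0.0, 0.707]
wrist_force: [-0.3, 0.2, -0.3]
gripper_width: 0.0189
[ 0.46362539 -0.2755379   0.02425086] [-0.3441799   0.20431546 -0.31209359] [-0.01954414 -0.0046742   0.05097618]
```

```bash
python3 -m inch '{"gripper":[0.01,0.01,0.01,0.01,0.01],"xyz":[[0,0,-0.001],[0,0,0],[0,0,0],[0,0,0],[0,0,0]],"rot":[[0,0,0],[0,0,0],[0,0,0],[0,0,0],[0,0,0]]}'
python3 -c "
from bench import *
s=observe();print(s['tool_pos'],s['wrist_force'],s['moment'])"
```

```text
clock: 13.95
tool_pos: [0.4637, -0.2756, 0.024]
tcp_rot: [-0.0, 0.707, -0.0, 0.707]
wrist_force: [-4.0, 2.8, 15.4]
gripper_width: 0.0189
[ 0.46373535 -0.27561796  0.02397368] [-4.01133626  2.82319561 15.38050606] [ 0.61224517  0.93464281 -0.01559975]
```

```bash
python3 -m inch '{"gripper":[0.01,0.019,0.022,0.03,0.04],"xyz":[[0,0,0.001],[0,0,0],[0,0,0],[0,0,0],[0,0,0]],"rot":[[0,0,0],[0,0,0],[0,0,0],[0,0,0],[0,0,0]]}'
python3 -m inch '{"gripper":[0.05,0.06,0.07,0.07,0.07],"xyz":[[0,0,0],[0,0,0],[0,0,0],[0,0,0],[0,0,0]],"rot":[[0,0,0],[0,0,0],[0,0,0],[0,0,0],[0,0,0]]}'
python3 - <<'E'
from bench import *
from h import *
s=observe(); print(s["tool_pos"],s["wrist_force"])
c=capture("wrist"); cv2.imwrite("pics/w11.png",c["frame"][:,:,::-1])
E
```

```text
clock: 14.45
tool_pos: [0.4637, -0.2756, 0.0242]
tcp_rot: [-0.0, 0.707, 0.0, 0.707]
wrist_force: [-0.6, -0.0, 0.1]
gripper_width: 0.0399
clock: 14.95
tool_pos: [0.4637, -0.2756, 0.0243]
tcp_rot: [-0.0, 0.707, 0.0, 0.707]
wrist_force: [-0.5, 0.5, -0.1]
gripper_width: 0.0703
[ 0.46369404 -0.2755696   0.0243129 ] [-0.46912646  0.45030052 -0.10027148]
```

View pics/w11.png

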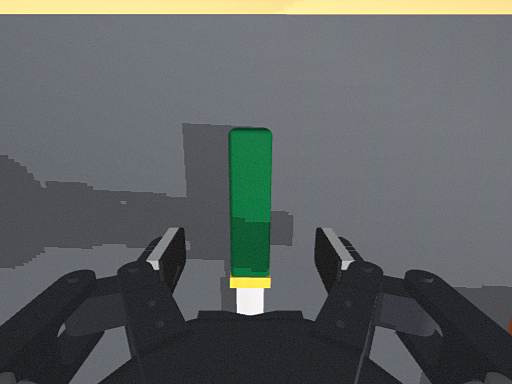

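Released and standing level. I'll raise the arm clear and check.

```bash
python3 -m inch '{"gripper":[0.07,0.07,0.07,0.07,0.07],"xyz":[[0,0,0.02],[0,0,0.03],[0,0,0.04],[-0.02,0,0.04],[-0.02,0,0.03]],"rot":[[0,0,0],[0,0,0],[0,0,0],[0,0,0],[0,0,0]]}'
python3 -m inch '{"gripper":[0.07,0.07,0.07,0.07,0.07],"xyz":[[-0.03,0,0.02],[-0.03,0,0],[-0.02,0,0],[0,0,0],[0,0,0]],"rot":[[0,0,0],[0,0,0],[0,0,0],[0,0,0],[0,0,0]]}'
python3 - <<'E'
from bench import *
from h import *
s=observe(); print(s["tool_pos"],s["wrist_force"])
d=pickle.load(open("cap0.pkl","rb"))
C={n:capture(n) for n in ("scene","top")}
for n,c in C.items():
    cv2.imwrite(f"pics/{n}12.png",c["frame"][:,:,::-1])
    for q,lab in ((c,"now"),(d[n],"before")):
        for nm,lo,hi in (("yellow",(24,150,120),(34,255,255)),("teal",(90,120,60),(105,255,255)),("green",(55,100,30),(85,255,255))):
            for k in blobs(q,lo,hi):
                r=cv2.minAreaRect(k)
                print(n,lab,nm,np.round(r[0],1),cv2.contourArea(k),np.round(onz(q,r[0],.026),3)[:2] if nm=="green" else "")
cv2.imwrite("pics/tz12.png",cv2.resize(C["top"]["frame"][105:180,160:220,::-1],None,fx=8,fy=8,interpolation=cv2.INTER_CUBIC))
cv2.imwrite("pics/sz12.png",cv2.resize(C["scene"]["frame"][200:290,320:400,::-1],None,fx=6.5,fy=6.5,interpolation=cv2.INTER_CUBIC))
pickle.dump(C,open("c12.pkl","wb"))
E
```

```text
clock: 15.5
tool_pos: [0.4237, -0.2757, 0.1866]
tcp_rot: [-0.001, 0.707, -0.0, 0.708]
wrist_force: [0.0, -1.1, 0.2]
gripper_width: 0.07
clock: 16.0
tool_pos: [0.3438, -0.2757, 0.2045]
tcp_rot: [0.0, 0.707, -0.0, 0.707]
wrist_force: [0.7, 0.1, 0.7]
gripper_width: 0.0695
[ 0.34377336 -0.27572607  0.20454666] [0.69441955 0.09281738 0.68176886]
scene now yellow [264.9 227.6] 627.5 
scene now teal [146. 362.] 1678.5 
scene now teal [362.9 219.9] 1016.0 
scene now teal [354.8 134.1] 683.5 
scene now green [171.  204.5] 153.5 [ 0.437 -0.274]
scene before yellow [265.  227.6] 621.0 
scene before teal [146. 362.] 1677.5 
scene before teal [358.9 230. ] 621.0 
scene before teal [376.5 203.4] 275.5 
scene before teal [354.8 134.1] 681.5 
scene before green [158.3 213.9] 177.5 [ 0.462 -0.305]
top now yellow [268.5 154. ] 548.5 
top now yellow [374.5  22.5] 107.5 
top now yellow [437.1  21.8] 109.0 
top now teal [158.9 272.1] 1082.0 
top now teal [164.5 183.5] 251.0 
top now teal [191. 142.] 515.0 
top now teal [356.   57.3] 754.0 
top now green [347.5 194. ] 159.0 [ 0.436 -0.272]
top before yellow [269. 154.] 538.5 
top before yellow [374.   22.5] 104.0 
top before yellow [436.7  21.4] 106.5 
top before teal [158.9 272.5] 1111.5 
top before teal [164.5 183.5] 251.0 
top before teal [191.5 144. ] 545.0 
top before teal [356.4  57.3] 758.0 
top before green [358.6 185.4] 164.0 [ 0.461 -0.304]
```

View pics/scene12.png

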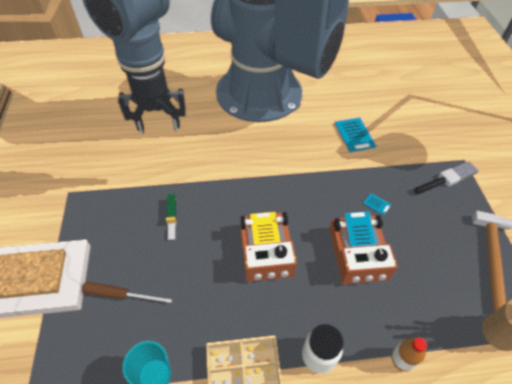

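View pics/tz12.png

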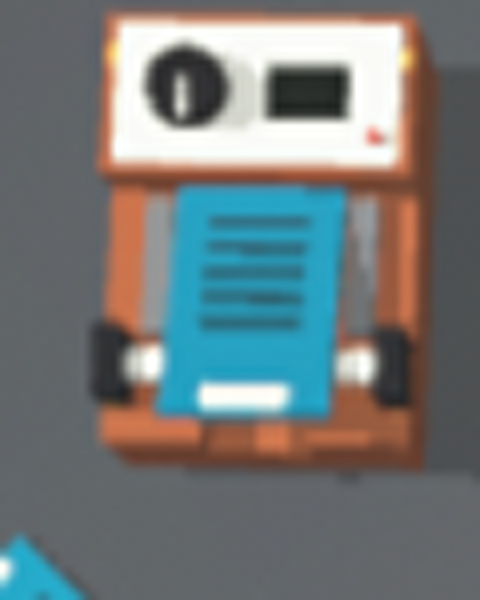

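View pics/sz12.png

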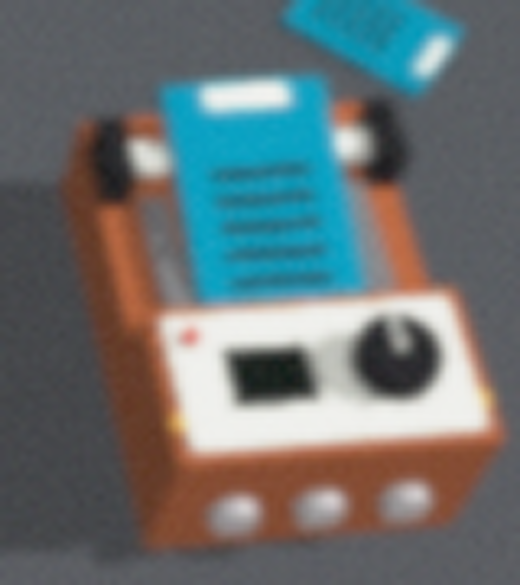

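```bash
python3 - <<'E'
from h import *
C=pickle.load(open("c12.pkl","rb"))
def tri(a,b):
    o1,d1=ray(C["top"],a);o2,d2=ray(C["scene"],b)
    t=np.linalg.lstsq(np.c_[d1,-d2],o2-o1,rcond=None)[0]; p,q=o1+d1*t[0],o2+d2*t[1]; return (p+q)/2,np.linalg.norm(p-q)
t=lambda u,v:(160+(u+.5)/8-.5,105+(v+.5)/8-.5)
s=lambda u,v:(320+(u+.5)/6.5-.5,200+(v+.5)/6.5-.5)
print(tri(t(155,412),s(328,75)));print(tri(t(330,417),s(162,87)))
E
```

```text
(array([0.54093426, 0.20004048, 0.07403456]), np.float64(0.001125398288180246))
(array([0.53871699, 0.13913941, 0.07270693]), np.float64(0.0008128187056702305))
```

```bash
python3 -c "
from bench import *
s=observe();print(s['qd'].round(3)); print(sign_off())"
```

```text
[ 0.004  0.008  0.002  0.    -0.001 -0.001]
the job is handed in; nothing more can be done
None
```

I pried the teal cover free with the green tool and set the tool back down on the bench. I then handed the job in at about 16 s; no verdict is reported at sign-off.

**Prying:** I slid the blade about 14 mm into the notch and lifted until the force fell back to about zero. I then lowered the blade, and the cover stayed up on its clips as I withdrew. The fingers stayed well short of the cover throughout.

**Last checks:**
- **Teal cover:** measured across two views, its notch edge is about 22 mm above its seat. It is within about 5 mm of its shut place lengthways and 2 mm sideways.
- **Yellow cover:** unchanged in both views, to within about 0.5 pixel, or roughly 1 mm.
- **Pry tool:** lowered until it touched the bench, then released. It looked level on its underside, near (0.44, -0.27) m.
- **Robot:** clear of everything, with the wrist force near zero.

One thing ran higher than planned: setting the tool down reached a brief 15 N, which I eased off before opening the fingers. No check failed or disagreed, except that the first tool position from the top and wrist cameras differed by 4 mm, and the grip absorbed that.

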